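# Load the drying oven: slide two enamelled plaques onto the pull-out tray

## Robot

A 7-joint arm with a two-finger parallel gripper is mounted at the origin on the work surface. World frame = base frame: x ahead of the robot, y to its left, z up, the work surface at z = 0. Lengths are in m, angles in rad, forces in N, time in s.
With the tool pointing down it reaches from about 0.425 to 0.825 m from the base axis. Payload 3.6 kg.
Tool frame: the origin (TCP) lies at the very end of the fingers, on their centre line; the grasp point (between the pads) lies 19 mm behind it; z points along the fingers, y is the line along which they close (so a half turn about z gives the same grasp; the last joint's range is limited). The gripper opens to 85 mm and grips with 20 to 120 N. Pads are 22 mm wide; open, the fingers measure 114 mm over their backs; the gripper's body (76 mm by 85 mm) begins 54 mm behind the grasp point. The pads swing forward as they close: fully open they stand 13 mm farther back than shut.
Start: joints at [1.125, 0.615, -0.013, 1.423, 0.008, 1.103, -0.04], TCP at [0.265, -0.594, 0.231] pointing down, gripper open.
Joint ranges: [-3.12, 3.12], [-0.3, 2.06], [-1.34, 1.32], [0.26, 2.42], [-1.36, 4.5], [0.01, 1.98], [-2.84, 2.84]. Speed limits (rad/s): [2.79, 2.79, 3.14, 3.14, 3.14, 3.14, 3.14].

## Interface

Orientations are given as a rotation vector (axis times angle).
In Python, from workcell import env gives the robot as it stands. The module is installed in compiled form; this text tells all that it offers.
- The arm moves only by the tool drive_tool, never from a script. Its argument "commands" is a list that holds one entry, the list of rows, each a list of 7 numbers: the turn, a rotation vector about the tool's x, y, z in degrees, then the shift along the tool's x, y, z in mm, then the finger opening in mm, from 0 to 85.4. In form: [[[wx, wy, wz, dx, dy, dz, gripper], ...]]. A call has exactly 10 rows; each row shifts and turns the commanded pose from where the row before left it, along the tool's axes as they then stand; what a row does not reach is not made up. A row lasts 1/10 s, in which the tool goes at most 50 mm and 8.59 degrees, less where a joint would pass 70% of its speed; a pose out of reach is approached as far as the arm can. A call is refused whole if a number of a shift passes 50 or a number of a turn 8.59, either way. A call with a gripper value outside its range is refused whole. The fingers move at their own pace and stop on an object; the grip force is fixed at half the most. Time passes only in rows, so rows that do not move let the fingers close, or fill a call up. It gives the time, the measured TCP pose, the force, the opening and the grip force at its end, in the units of the state.
- env.sense(): the state, without advancing time (a new reading comes with each control period).
- env.camera(name): name is "scene" or "top" or "wrist"; returns the picture (384x512x3 uint8, blue, green, red); there is no depth.
- env.camera_info(name): a dict with "fx", "fy", "cx", "cy" (pixels), "T" (4x4, takes a point from camera to world coordinates); the wrist camera has in their place "tool_from_camera" (4x4, takes a point from camera to tool coordinates, whose origin is the TCP and whose axes are the flange's). Camera axes: x right, y up, looking along -z (the intrinsics and any distortion apply to the point x, -y, -z); pixel columns grow to the right and rows downward; lengths in m; the calibration is good to about 2 mm. The wrist camera is an equidistant fisheye: a pixel r from the principal point sees the ray r / f radians off the axis. A picture is of the moment at which its call begins: read the wrist's pose just before it. camera_info takes no time and is no camera call.
- env.job_done(): hands the job in; it is judged then, once.
The state is a dict: "time": time; "q": joint angles; "qd": joint speeds; "effort": joint torques, N m; "tool_pos": TCP position; "orientation": TCP orientation; "wrist_force": force on the tool from outside, world axes, zero at the start; "wrist_torque": the same for the moment, N m; "grip_width": finger opening in m; "grasp_force": force on a finger pad.
Only numpy, scipy, OpenCV 4.12 (cv2) and the standard library are available. Lean on these libraries where they do the work, as an engineer would, in place of code of your own. Each camera call takes 0.05 s, during which the arm holds its last target. There are 200 camera calls.

## Task

Pull the drying oven's tray fully out to its stop. Then slide the two plaques, flat and without lifting them off the surface, across the steel top and onto the tray, the blue one onto the blue mat and the red one onto the red mat, each lying squarely and wholly within its mat. Do not disturb the other things standing about, and leave the tray fully out with the plaques on it.

Things in the scene. Friction and masses are not known exactly. Their poses are not given: they have to be found in the camera images.
- station: fixed unit: a brick stand with a flat steel top and, at its left, a low green drying oven. Origin: at bench level below the oven's front face; x points into the oven, y left, z up. The oven fills x 0 to 300, y -150 to 185, z 0 to 125 mm of this frame (its front right corner stands over the steel top). Shifted and turned a little each time.
- steel_top (a point): centre of the flat grey steel top on which the plaques start, 380 mm (x) by 485 mm (y), 60 mm above the bench; in the station's frame it covers x -330 to 50, y -593 to -108 mm. Axes as the station.
- tray (a joint): travel of the oven's flat pull-out tray: 0 = shut, grows as it is pulled towards -x of the station, stop (fully out) at 0.17 m; starts up to 0.05 m open; about 5 N of friction, stays where it is left. The tray spans y -105 to 140 mm of the station; 3 mm gap to the steel top; its surface is 1.5 mm lower; no wall on that side, so plaques slide over from there.
- tray_panel (a point): top edge, middle of the tray's upright steel front panel, 108 mm above the bench, 12 mm thick; this point is on its inner face, which is at station x = -joint value. Fully out, 170 mm of tray lies free between it and the oven front. A low lip, 4 mm thick and 22 mm high, runs along the tray's left edge (inner face at station y = 136 mm).
- tray_handle (a point): centre of the tray's black upright grip: 30 mm (x) by 18 mm (y) by 50 mm tall (60 to 110 mm above the bench), 62 mm in front of the panel's inner face and joined to it by a narrow arm; it can be pinched from above across y. Axes as the station.
- mat_blue (a point): centre of the blue mat, 140 mm (x) by 80 mm (y), let in flush with the tray's surface (no edge); the left, farther one from the steel top; at station y = +77.5 mm and, with the tray fully out, station x = -85 mm. x along its length, axes as the station. When the tray is shut the mat is inside the oven.
- mat_red (a point): centre of the red mat, same size and direction, at station y = -52.5 mm, between the steel top and the blue mat; a plaque lying on it blocks the way to the blue mat.
- plaque_blue: blue enamelled metal plaque, 120 mm long (its x) by 60 mm wide (its y) by 14 mm thick, about 0.27 kg, with a thin brass border and two white diamonds on its top face; starts flat on the steel top. Origin: centre of its underside, z up; it looks the same turned by half a turn.
- plaque_red: red enamelled metal plaque, 120 mm long (its x) by 60 mm wide (its y) by 14 mm thick, about 0.27 kg, with a thin brass border and two white diamonds on its top face; starts flat on the steel top. Origin: centre of its underside, z up; it looks the same turned by half a turn.
- paint_jar: small amber paint jar with white cap, 56 mm across, 65 mm high, loose on the steel top; origin: centre of its underside
- tin: copper-coloured tin, 60 mm across, 60 mm high, loose on the steel top; origin: centre of its underside
- canister: small aluminium canister, 44 mm across, 65 mm high, loose on the steel top; origin: centre of its underside
- mug: white cup without handle, 72 mm across, 70 mm high, loose on the steel top; origin: centre of its underside
- sanding_block: cork sanding block, 100 (its x) by 60 by 35 mm high, loose on the steel top; origin: centre of its underside
- spray_can: red spray can, 64 mm across, 190 mm high, loose at the right end of the steel top; origin: centre of its underside
- tape_roll: yellow roll of tape lying on the bench left of the oven, 100 mm across, 25 mm high; origin: centre of its underside
- varnish_bottle: amber varnish bottle, 70 mm across, 180 mm high, on the bench left of the oven; origin: centre of its underside

How it is judged:
On the way:
1. the tray is pulled out to its stop, within 6 mm (value of joint tray above 0.164 m), for 0.2 s.
At the end, for the whole second after the job is handed in: the tray is out to within 8 mm of its stop; each plaque lies flat and at rest on the mat of its colour, its centre within 10 mm of the mat's centre along both of the mat's directions and its length within 0.17 rad of the mat's length (value of joint tray above 0.162 m and x of plaque_blue in the frame of mat_blue between -0.01 and 0.01 m and y of plaque_blue in the frame of mat_blue between -0.01 and 0.01 m and z of plaque_blue in the frame of mat_blue below 0.004 m and angle between each of plaque_blue, plaque_red's own z axis and vertical below 0.06 rad and angle between the x axis of each of plaque_blue, plaque_red and the x axis of station, either way round below 0.17 rad and linear speed of each of plaque_blue, plaque_red below 0.01 m/s and x of plaque_red in the frame of mat_red between -0.01 and 0.01 m and y of plaque_red in the frame of mat_red between -0.01 and 0.01 m and z of plaque_red in the frame of mat_red below 0.004 m); the robot touches nothing.
It fails at once if the blue plaque is lifted: any more than 12 mm above the steel top, or tipped by more than 0.25 rad (z of plaque_blue in the frame of station above 0.072 m or angle between plaque_blue's own z axis and vertical above 0.25 rad).
It fails at once if the red plaque is lifted: any more than 12 mm above the steel top, or tipped by more than 0.25 rad (z of plaque_red in the frame of station above 0.072 m or angle between plaque_red's own z axis and vertical above 0.25 rad).
It fails at once if another thing standing about is disturbed: moved by more than 20 mm (distance of any of paint_jar, tin, canister, mug, sanding_block, spray_can, tape_roll, varnish_bottle from where it was at the start of the episode above 0.02 m).
It also fails if it takes over 72 s, if anything falls off the work surface, if the arm or the gripper's body presses on something with over 40 N, if the wrist force passes 120 N, or if a joint passes its speed limit or range.

## Working session

There is one attempt and no reset: what is moved stays moved. The work goes in short steps, Python scripts to look and compute and a tool call to move; the robot and the scene stay as the last step left them, time stands still between calls to the robot, and variables do not carry over. Pictures are saved under pics/ and viewed, at most 11 in all, crops included, and the job is handed in when it is done.

Besides the shell and the picture viewer there is one more tool, called after ">>>" as name(argument=value, ...) on one line, values as JSON. drive_tool: Moves the arm, as the interface text tells. Its arguments: {"type":"object","properties":{"commands":{"type":"array"}},"required":["commands"]}

```bash
mkdir -p pics; python3 - <<'E'
from workcell import env
import cv2,numpy as np
s=env.sense();print(s)
for n in("scene","top"):
    i=env.camera_info(n);print(n,i)
    cv2.imwrite(f"pics/{n}0.png",env.camera(n))
print(env.camera_info("wrist"))
E
```

```text
{'time': 0.0, 'q': array([ 1.12453691,  0.6159327 , -0.01265334,  1.4249333 ,  0.00811269,
        1.10342219, -0.04037776]), 'qd': array([-0.00024352, -0.00026174, -0.00171811, -0.00085814, -0.00167474,
       -0.00096568,  0.00081444]), 'effort': array([-7.37775622e-05, -4.69211626e+01,  2.59274645e-01, -1.71031934e+01,
        9.97831346e-03,  9.70150810e-03, -6.00226343e-06]), 'tool_pos': array([ 0.26460322, -0.5928417 ,  0.23011792]), 'orientation': array([-3.07008825e+00, -6.54180540e-01,  9.10911873e-04]), 'wrist_force': array([ 0.2640316 , -0.10004416, -0.30984734]), 'wrist_torque': array([0.03773393, 0.04565374, 0.02159397]), 'grasp_force': 0.0, 'grip_width': 0.08537608516822058}
scene {'fx': 458.3717598993521, 'fy': 458.3717598993521, 'cx': 252.38553113857031, 'cy': 189.44869171938197, 'T': array([[ 0.40516148, -0.67824978,  0.61304274,  1.4413824 ],
       [ 0.91412314,  0.31149041, -0.25952381, -0.33805918],
       [-0.01493497,  0.66554561,  0.74620774,  1.14322698],
       [ 0.        ,  0.        ,  0.        ,  1.        ]])}
top {'fx': 474.34018185246623, 'fy': 474.34018185246623, 'cx': 260.51960002858095, 'cy': 189.53490644319083, 'T': array([[-0.00723018,  0.98931267, -0.14563022,  0.42468001],
       [-0.99990848, -0.00548732,  0.01236584,  0.02287412],
       [ 0.01143456,  0.1457063 ,  0.98926181,  1.26312255],
       [ 0.        ,  0.        ,  0.        ,  1.        ]])}
{'fx': 297.3186396354542, 'fy': 297.3186396354542, 'cx': 256.8344929404472, 'cy': 193.55133286199418, 'tool_from_camera': array([[-8.21663696e-04,  9.65284260e-01,  2.61200348e-01,
         6.53793197e-02],
       [ 9.99999503e-01,  9.40512105e-04, -3.30008153e-04,
         6.10160370e-04],
       [-5.64213765e-04,  2.61199947e-01, -9.65284554e-01,
        -1.43139321e-01],
       [ 0.00000000e+00,  0.00000000e+00,  0.00000000e+00,
         1.00000000e+00]])}
```

View pics/top0.png

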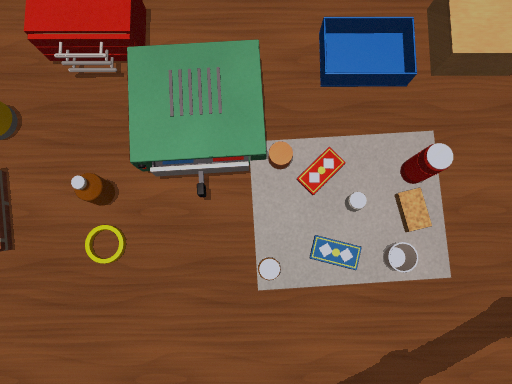

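View pics/scene0.png

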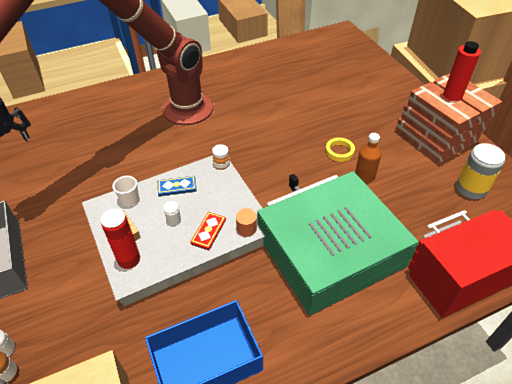

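The top view shows the oven front at row ~165, the handle at (201,188), the red plaque at (321,171) angled, blue at (336,252), the tin at (281,154), and the steel top from (250,139) to (450,276). The scene view agrees with it. Next I measure.

```bash
cat >h.py <<'E'
import numpy as np,cv2
from workcell import env
def ray(name,uv,z):
    i=env.camera_info(name);T=i["T"]
    uv=np.atleast_2d(uv).astype(float)
    d=np.c_[(uv[:,0]-i["cx"])/i["fx"],-(uv[:,1]-i["cy"])/i["fy"],-np.ones(len(uv))]@T[:3,:3].T
    return (T[:3,3]+d*((z-T[2,3])/d[:,2])[:,None])[:,:2]
def rect(name,im,mask,z):
    cs,_=cv2.findContours(mask.astype(np.uint8),cv2.RETR_EXTERNAL,cv2.CHAIN_APPROX_NONE)
    out=[]
    for c in cs:
        if cv2.contourArea(c)>200:
            p=ray(name,cv2.convexHull(c)[:,0],z)
            out.append((cv2.minAreaRect((p*1000).astype(np.float32)),c[:,0].mean(0)))
    return out
E
python3 - <<'E'
from h import *
im=cv2.imread("pics/top0.png").astype(int);b,g,r=im[...,0],im[...,1],im[...,2]
R=(slice(125,300),slice(240,460))
z=np.zeros(b.shape,bool);roi=z.copy();roi[120:300,240:385]=1
print("red",rect("top",im,roi&(r>100)&(g<70)&(b<60),.074))
print("blue",rect("top",im,roi&(b>g+25)&(b>r+40),.074))
sat=im.max(2)-im.min(2)
roi=z.copy();roi[110:310,235:470]=1
grey=roi&(sat<25)&(im.mean(2)>90)
grey=cv2.morphologyEx(grey.astype(np.uint8),cv2.MORPH_CLOSE,np.ones((9,9)))
for q in rect("top",im,grey,.06):print("steel",q,cv2.boxPoints(q[0]))
roi=z.copy();roi[20:180,110:280]=1
for q in rect("top",im,roi&(g>r+30)&(g>b+20),.125):print("oven",q,cv2.boxPoints(q[0]))
print("handle",ray("top",[201,188],.11))
for n,uv,h in(("tin",(281,153),.12),("jar",(269,269),.125),("can",(357,201),.125),("mug",(402,257),.13),("sand",(414,209),.095)):print(n,ray("top",uv,h))
b=im[125:300,120:460].astype(np.uint8);cv2.imwrite("pics/c.png",cv2.resize(b,None,fx=2.3,fy=2.3,interpolation=cv2.INTER_CUBIC))
E
```

```text
red [(((392.0328369140625, -117.44171142578125), (356.14630126953125, 129.0054473876953), 89.5328140258789), array([298.2052506 , 285.95465394])), (((491.4870910644531, 42.631919860839844), (34.909236907958984, 57.47871017456055), 89.94672393798828), array([246.25263158, 233.16842105])), (((649.6264038085938, -146.93154907226562), (43.484378814697266, 103.70057678222656), 44.43567657470703), array([321., 170.])), (((755.8546142578125, -160.59765625), (306.6555480957031, 50.55604553222656), 89.7824935913086), array([322.69144981, 127.91078067]))]
blue [(((441.37945556640625, -177.59674072265625), (103.96961212158203, 44.02201461791992), 75.3154067993164), array([335.67567568, 252.16216216]))]
steel (((553.064453125, -216.58438110351562), (378.74029541015625, 565.9722900390625), 3.3102059364318848), array([346.19127989, 207.82559775])) [[ 347.6701    54.99504]
 [ 380.3504  -510.03296]
 [ 758.4588  -488.16382]
 [ 725.7785    76.8642 ]]
oven (((819.9771728515625, 169.569091796875), (298.8989562988281, 332.82537841796875), 3.2945830821990967), array([195.08943089, 100.90650407])) [[661.21106  327.11792 ]
 [680.3384    -5.157366]
 [978.7433    12.020264]
 [959.61597  344.29556 ]]
handle [[0.5990516  0.15456064]]
tin [[ 0.68371821 -0.04256575]]
jar [[ 0.40195471 -0.01005584]]
can [[ 0.56285467 -0.22488493]]
mug [[ 0.42779195 -0.32590338]]
sand [[ 0.54566161 -0.37258302]]
```

View pics/c.png

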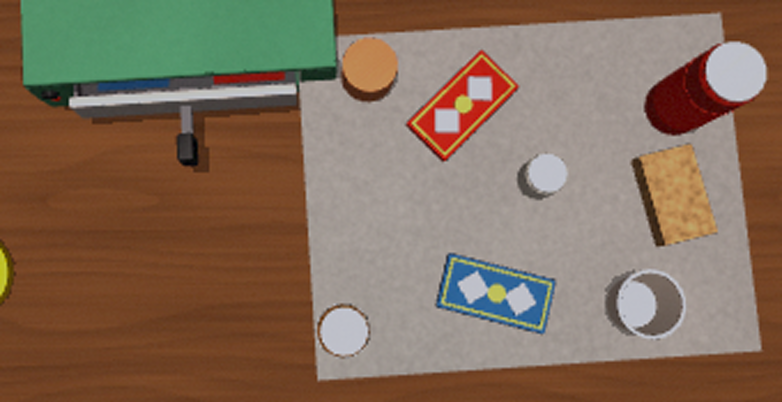

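```bash
cat >>h.py <<'E'
import sys
S=np.array([671.4,144.0,np.radians(3.3)])
def st(p):
    d=np.atleast_2d(p)[:,:2]*1000-S[:2];c,s=np.cos(S[2]),np.sin(S[2])
    return d@np.array([[c,-s],[s,c]])
from scipy.spatial.transform import Rotation as Ro
def where():
    s=env.sense();M=Ro.from_rotvec(s["orientation"]).as_matrix()
    print("t",s["time"],"st",st(s["tool_pos"]).round(1),"z",round(s["tool_pos"][2]*1000,1),"yaw_st",np.degrees(np.arctan2(M[1,0],M[0,0])-S[2]).round(2),"tilt",M[:2,2].round(4),"grip",round(s["grip_width"]*1000,1),"F",s["wrist_force"].round(1),s["grasp_force"].round(1),"q",s["q"].round(2))
E
python3 - <<'E'
from h import *
print(st(ray("top",[[257.8,290.2],[450.4,277.2],[433,130.7]],.06)),"want -330-108,-330 -593,50 -593")
for n,w in(("red",(.6496,-.1469)),("blue",(.4414,-.1776)),("handle",(.599,.1546)),("tin",(.6837,-.0426)),("jar",(.402,-.01)),("can",(.5629,-.2249)),("mug",(.4278,-.3259))):print(n,st(np.array(w)))
where()
E
```

```text
[[-329.33250144 -108.79715967]
 [-329.08012934 -592.70887177]
 [  49.7762682  -593.56212658]] want -330-108,-330 -593,50 -593
red [[ -38.50922704 -289.16273867]]
blue [[-248.13120889 -307.82700202]]
handle [[-71.66976884  14.75005881]]
tin [[   1.53815691 -186.99862051]]
jar [[-277.81814555 -138.2368909 ]]
can [[-129.55545665 -362.04259922]]
mug [[-270.2454028  -455.09822266]]Traceback (most recent call last):
  File "<stdin>", line 4, in <module>
  File "h.py", line 24, in where
    print("t",s["time"],"st",st(s["tool_pos"]).round(1),"z",round(s["tool_pos"][2]*1000,1),"yaw_st",np.degrees(np.arctan2(M[1,0],M[0,0])-S[2]).round(2),"tilt",M[:2,2].round(4),"grip",round(s["grip_width"]*1000,1),"F",s["wrist_force"].round(1),s["grasp_force"].round(1),"q",s["q"].round(2))
                                                                                                                                                                                                                                                   ^^^^^^^^^^^^^^^^^^^^^^
AttributeError: 'float' object has no attribute 'round'
```

>>> drive_tool(commands=[[[0,0,7,0,-10,0,85],[0,0,7,0,-50,0,85],[0,0,6.7,0,-50,0,85],[0,0,0,20,-45,0,85],[0,0,0,20,-45,0,85],[0,0,0,20,-45,0,85],[0,0,0,20,-45,0,85],[0,0,0,20,-45,0,85],[0,0,0,20,-45,0,85],[0,0,0,20,-45,0,85]]])

```text
time: 1.1
tool_pos: [0.3589, -0.1628, 0.2313]
orientation: [3.14, 0.092, 0.0]
wrist_force: [1.4, -0.3, -0.1]
grip_width: 0.085
grasp_force: 0.0
```

```bash
python3 -c "from h import *;where()"
```

```text
Traceback (most recent call last):
  File "h.py", line 24, in where
    print("t",s["time"],"st",st(s["tool_pos"]).round(1),"z",round(s["tool_pos"][2]*1000,1),"yaw_st",np.degrees(np.arctan2(M[1,0],M[0,0])-S[2]).round(2),"tilt",M[:2,2].round(4),"grip",round(s["grip_width"]*1000,1),"F",s["wrist_force"].round(1),s["grasp_force"].round(1),"q",s["q"].round(2))
                                                                                                                                                                                                                                                   ^^^^^^^^^^^^^^^^^^^^^^
AttributeError: 'float' object has no attribute 'round'
```

>>> drive_tool(commands=[[[0,0,0,32,-38,0,85],[0,0,0,32,-38,0,85],[0,0,0,32,-38,0,85],[0,0,0,32,-38,0,85],[0,0,0,32,-38,0,85],[0,0,0,32,-38,0,85],[0,0,0,32,-38,0,85],[0,0,0,32,-38,0,85],[0,0,0,0,0,50,85],[0,0,0,0,0,10,85]]])

```text
time: 2.1
tool_pos: [0.5931, 0.1543, 0.1658]
orientation: [3.138, 0.097, -0.017]
wrist_force: [-2.0, -1.2, -0.8]
grip_width: 0.0847
grasp_force: 0.0
```

```bash
sed -i 's/s\["grasp_force"\].round(1)/s["grasp_force"]/' h.py; python3 - <<'E'
from h import *
where();cv2.imwrite("pics/w1.png",env.camera("wrist"))
E
```

```text
t 2.1 st [[-77.6  14.8]] z 165.8 yaw_st 0.22 tilt [-0.0108 -0.0028] grip 84.7 F [-2.  -1.2 -0.8] 0.0 q [-0.22  0.63 -0.12  1.61  0.09  0.92 -1.88]
```

View pics/w1.png

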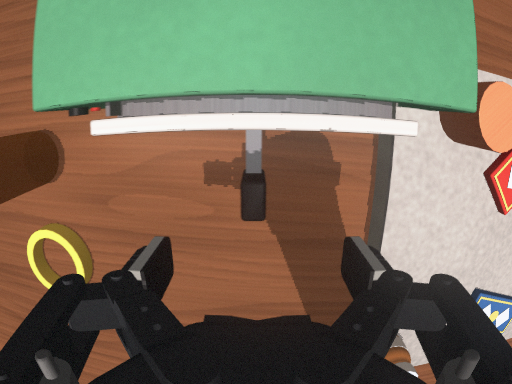

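The grip stands between the fingers (handle at (254,195)), centred on them. I'll go down and close.

>>> drive_tool(commands=[[[0,0,0,6,0,30,85],[0,0,0,0,-1,35,85],[0,0,0,0,0,35,85],[0,0,0,0,0,0,50],[0,0,0,0,0,0,10],[0,0,0,0,0,0,10],[0,0,0,0,0,0,10],[0,0,0,0,0,0,10],[0,0,0,0,0,0,10],[0,0,0,0,0,0,10]]])

```text
time: 3.15
tool_pos: [0.6038, 0.1583, 0.0741]
orientation: [-3.136, -0.094, -0.007]
wrist_force: [-0.7, 4.1, 6.4]
grip_width: 0.0171
grasp_force: 60.6
```

```bash
python3 -c "from h import *;where()"
```

```text
t 3.15 st [[-66.7  18.1]] z 74.1 yaw_st 0.12 tilt [0.0045 0.0046] grip 17.1 F [-0.7  4.1  6.4] 60.5715948343277 q [-0.23  0.75 -0.11  1.66  0.11  0.73 -1.89]
```

>>> drive_tool(commands=[[[0,0,0,-10,0,0,10],[0,0,0,-20,0,0,10],[0,0,0,-20,0,0,10],[0,0,0,-20,0,0,10],[0,0,0,-20,0,0,10],[0,0,0,-20,0,0,10],[0,0,0,-20,0,0,10],[0,0,0,-15,0,0,10],[0,0,0,-5,0,0,10],[0,0,0,0,0,0,10]]])

```text
time: 4.15
tool_pos: [0.4562, 0.1498, 0.074]
orientation: [-3.135, -0.094, -0.016]
wrist_force: [0.9, 4.2, 7.7]
grip_width: 0.0174
grasp_force: 61.6
```

```bash
python3 -c "from h import *;where()"
```

```text
t 4.15 st [[-214.5   18.1]] z 74.0 yaw_st 0.13 tilt [0.0097 0.0059] grip 17.4 F [0.9 4.2 7.7] 61.58028781414032 q [-0.3   0.59 -0.09  2.08  0.11  0.46 -1.98]
```

>>> drive_tool(commands=[[[0,0,0,-3,0,0,10],[0,0,0,-3,0,0,10],[0,0,0,-3,0,0,10],[0,0,0,-3,0,0,10],[0,0,0,-3,0,0,10],[0,0,0,-2,0,0,10],[0,0,0,-1,0,0,10],[0,0,0,0,0,0,10],[0,0,0,0,0,0,10],[0,0,0,0,0,0,10]]])

```text
time: 5.15
tool_pos: [0.4458, 0.1493, 0.0741]
orientation: [-3.132, -0.09, -0.036]
wrist_force: [13.3, 4.6, -3.8]
grip_width: 0.0175
grasp_force: 59.8
```

```bash
python3 -c "from h import *;where()"
```

```text
t 5.15 st [[-224.9   18.2]] z 74.1 yaw_st 0.0 tilt [0.0225 0.0091] grip 17.5 F [13.3  4.6 -3.8] 59.77848529815674 q [-0.31  0.58 -0.09  2.11  0.11  0.43 -2.  ]
```

>>> drive_tool(commands=[[[0,0,0,-4,0,0,10],[0,0,0,-4,0,0,10],[0,0,0,0,0,0,10],[0,0,0,0,0,0,10],[0,0,0,4,0,0,10],[0,0,0,4,0,0,10],[0,0,0,4,0,0,60],[0,0,0,0,0,0,85],[0,0,0,0,0,0,85],[0,0,0,0,0,0,85]]])

```text
time: 6.15
tool_pos: [0.4377, 0.1451, 0.0713]
orientation: [3.14, 0.092, -0.002]
wrist_force: [-1.2, -0.5, -1.2]
grip_width: 0.0742
grasp_force: 0.0
```

>>> drive_tool(commands=[[[0,0,0,0,0,-30,85],[0,0,0,0,0,-50,85],[0,0,0,0,0,-30,85],[0,0,-8,0,40,0,85],[0,0,0,0,50,0,85],[0,0,0,0,50,0,85],[0,0,0,0,50,0,85],[0,0,0,0,50,0,85],[0,0,0,0,10,0,85],[0,0,0,0,0,0,85]]])

```text
time: 7.15
tool_pos: [0.4816, -0.1028, 0.1809]
orientation: [3.127, 0.302, -0.002]
wrist_force: [-0.5, 1.0, -0.4]
grip_width: 0.0849
grasp_force: 0.0
```

```bash
python3 - <<'E'
from h import *
where();im=env.camera("top");cv2.imwrite("pics/t2.png",im)
cv2.imwrite("pics/t2c.png",cv2.resize(im[130:300,120:460],None,fx=2.3,fy=2.3,interpolation=cv2.INTER_CUBIC))
E
```

```text
t 7.15 st [[-203.6 -235.4]] z 180.9 yaw_st 7.74 tilt [-0.0014 -0.0006] grip 84.9 F [-0.5  1.  -0.4] 0.0 q [ 0.26  0.44 -0.13  1.93  0.08  0.78 -1.3 ]
```

View pics/t2c.png

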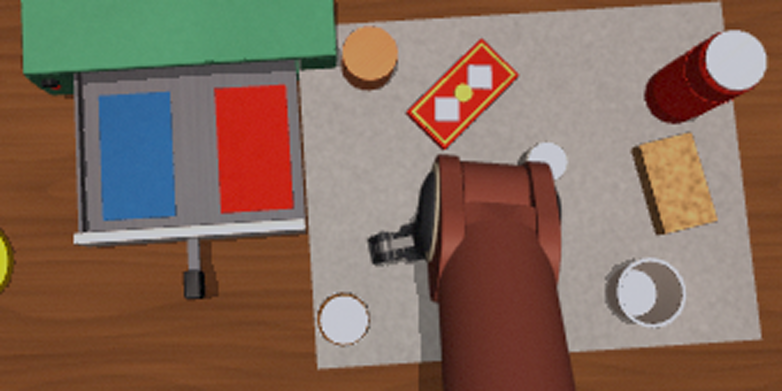

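>>> drive_tool(commands=[[[0,0,-8.04,0,0,0,85],[0,0,-8.04,0,0,0,85],[0,0,-8.04,0,0,0,85],[0,0,-8.04,0,0,0,85],[0,0,-8.04,0,0,0,85],[0,0,-8.04,0,0,0,85],[0,0,-8.04,0,0,0,85],[0,0,-8.04,0,0,0,85],[0,0,0,-42,-10,25,85],[0,0,0,-41,-10,25,85]]])

```text
time: 8.2
tool_pos: [0.4437, -0.1726, 0.1317]
orientation: [2.471, 1.938, 0.005]
wrist_force: [-0.1, -1.5, -0.2]
grip_width: 0.085
grasp_force: 0.0
```

```bash
python3 - <<'E'
from h import *
where()
im=cv2.imread("pics/t2.png").astype(int);b,g,r=im[...,0],im[...,1],im[...,2]
roi=np.zeros(b.shape,bool);roi[160:240,150:250]=1
for nm,m in(("red",roi&(r>120)&(g<70)&(b<70)),("blue",roi&(b>g+25)&(b>r+40))):
    for q in rect("top",im,m,.0585):print(nm,q[0],st(np.array(q[0][0])/1000))
print("panel",st(ray("top",[[120+75/2.3,130+236/2.3],[120+303/2.3,130+223/2.3]],.108)))
cv2.imwrite("pics/w2.png",env.camera("wrist"))
E
```

```text
t 8.2 st [[-245.6 -302.9]] z 131.7 yaw_st 72.9 tilt [0.0031 0.001 ] grip 85.0 F [-0.1 -1.5 -0.2] 0.0 q [ 0.61  0.52 -0.41  2.02  0.33  0.66 -0.26]
red ((591.10400390625, 86.44450378417969), (140.4820556640625, 80.23233795166016), 3.390307664871216) [[-83.47597674 -52.83789776]]
blue ((583.6585083007812, 216.46380615234375), (140.73519897460938, 80.654296875), 3.24642014503479) [[-83.42469172  77.39440147]]
panel [[-173.1175821   136.85828295]
 [-174.83235148 -103.64462663]]
```

View pics/w2.png

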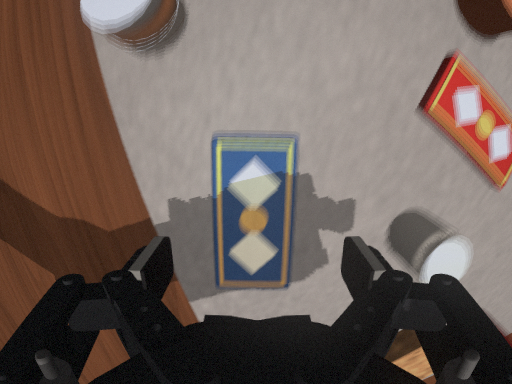

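>>> drive_tool(commands=[[[0,0,0,-5,1,25,85],[0,0,0,0,0,25,85],[0,0,0,0,0,10,85],[0,0,0,0,0,7,85],[0,0,0,0,0,2,85],[0,0,0,0,0,0,85],[0,0,0,0,0,0,85],[0,0,0,0,0,0,85],[0,0,0,0,0,0,75],[0,0,0,0,0,0,75]]])

```text
time: 9.25
tool_pos: [0.4424, -0.181, 0.0626]
orientation: [2.481, 1.926, 0.0]
wrist_force: [0.3, 0.4, 0.4]
grip_width: 0.0751
grasp_force: 0.0
```

```bash
python3 - <<'E'
from h import *
where()
E
```

```text
t 9.25 st [[-247.4 -311.3]] z 62.6 yaw_st 72.36 tilt [ 0.0005 -0.0002] grip 75.1 F [0.3 0.4 0.4] 0.0 q [ 0.56  0.64 -0.33  2.08  0.42  0.49 -0.32]
```

>>> drive_tool(commands=[[[0,0,0,0,0,4,75],[0,0,0,0,0,1,68],[0,0,0,0,0,0,62],[0,0,0,0,0,0,50],[0,0,0,0,0,0,50],[0,0,0,0,0,0,50],[0,0,0,0,0,0,50],[0,0,0,0,0,0,50],[0,0,0,0,0,0,50],[0,0,0,0,0,0,50]]])

```text
time: 10.25
tool_pos: [0.4413, -0.1807, 0.0574]
orientation: [-2.48, -1.926, 0.002]
wrist_force: [-2.7, -0.3, 4.3]
grip_width: 0.0582
grasp_force: 65.1
```

```bash
python3 - <<'E'
from h import *
where()
cv2.imwrite("pics/w3.png",env.camera("wrist"))
E
```

```text
t 10.25 st [[-248.4 -310.9]] z 57.4 yaw_st 72.37 tilt [-0.0021  0.0001] grip 58.2 F [-2.7 -0.3  4.3] 65.11425375938416 q [ 0.56  0.64 -0.32  2.08  0.42  0.48 -0.33]
```

View pics/w3.png

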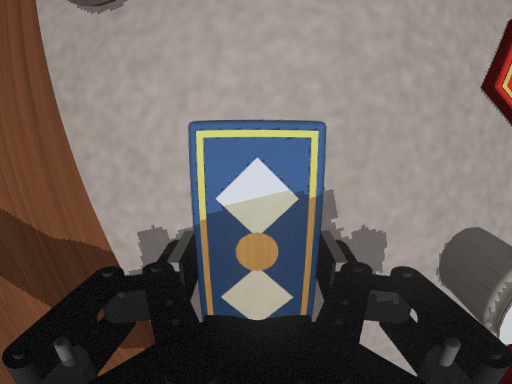

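>>> drive_tool(commands=[[[0,0,0,5,2,-0.5,50],[0,0,0,20,7,0,50],[0,0,0,25,8,0,50],[0,0,0,25,8,0,50],[0,0,0,21,8,0,50],[0,0,0,5,1,0,50],[0,0,4,0,0,0,50],[0,0,8,0,0,0,50],[0,0,8,0,0,0,50],[0,0,8,0,0,0,50]]])

```text
time: 11.3
tool_pos: [0.4995, -0.0926, 0.0575]
orientation: [2.878, 1.26, -0.002]
wrist_force: [-0.7, -0.1, -2.3]
grip_width: 0.0581
grasp_force: 64.7
```

>>> drive_tool(commands=[[[0,0,8,0,0,0,50],[0,0,8,0,0,0,50],[0,0,8,0,0,0,50],[0,0,8,0,0,0,50],[0,0,8,0,0,0,50],[0,0,4.4,0,0,0,50],[0,0,0,5,0,0,50],[0,0,0,20,0,0,50],[0,0,0,20,0,0,50],[0,0,0,0,0,0,50]]])

```text
time: 12.3
tool_pos: [0.5486, -0.0889, 0.0579]
orientation: [3.14, 0.093, 0.009]
wrist_force: [0.0, 0.6, -2.3]
grip_width: 0.0582
grasp_force: 64.9
```

```bash
cat >>h.py <<'E'
def wray(uv,z):
    s=env.sense();i=env.camera_info("wrist");C=i["tool_from_camera"]
    x,y=uv[0]-i["cx"],uv[1]-i["cy"];r=np.hypot(x,y);a=r/i["fx"]
    d=np.array([x/r*np.sin(a),-y/r*np.sin(a),-np.cos(a)])
    M=Ro.from_rotvec(s["orientation"]).as_matrix()
    d=M@C[:3,:3]@d;o=s["tool_pos"]+M@C[:3,3]
    return st((o+d*(z-o[2])/d[2]))[0]
E
python3 - <<'E'
from h import *
where()
im=env.camera("wrist").astype(int);cv2.imwrite("pics/w4.png",im)
# circle centre: yellow/brown disc; corners far edge of plaque
b,g,r=im[...,0],im[...,1],im[...,2]
roi=np.zeros(b.shape,bool);roi[225:280,230:285]=1
ys,xs=np.nonzero(roi&(r>b+40)&(r>120));print(xs.mean(),ys.mean(),len(xs),xs.min(),xs.max(),ys.min(),ys.max())
print("plaque centre st",wray((xs.mean(),ys.mean()),.0745))
E
```

```text
t 12.3 st [[-136.  -225.4]] z 57.9 yaw_st 0.1 tilt [ 0.0055 -0.0002] grip 58.2 F [ 0.   0.6 -2.3] 64.88525390625 q [ 0.1   0.7   0.04  1.88 -0.04  0.56 -1.35]
256.7297084318361 251.3049645390071 1269 236 277 233 270
plaque centre st [-134.91176699 -226.1579457 ][ WARN:0@0.974] global loadsave.cpp:1063 imwrite_ Unsupported depth image for selected encoder is fallbacked to CV_8U.
```

>>> drive_tool(commands=[[[0,0,0,0,-10,0.5,50],[0,0,0,0,-25,0,50],[0,0,0,0,-25,0,50],[0,0,0,11,-3,0,50],[0,0,0,12,-2,0,50],[0,0,0,10,-5,0,50],[0,0,0,0,-25,0,50],[0,0,0,0,-25,0,50],[0,0,0,8,-20,0,50],[0,0,0,8,-20,0,50]]])

```text
time: 13.35
tool_pos: [0.5849, 0.0744, 0.0571]
orientation: [3.14, 0.089, 0.0]
wrist_force: [-0.5, 0.2, -1.7]
grip_width: 0.0581
grasp_force: 64.9
```

```bash
python3 - <<'E'
from h import *
where()
E
```

```text
t 13.35 st [[-90.4 -64.5]] z 57.1 yaw_st -0.04 tilt [ 0.0001 -0.0002] grip 58.1 F [-0.5  0.2 -1.7] 64.89559650421143 q [-0.21  0.74  0.07  1.78 -0.08  0.63 -1.6 ]
```

>>> drive_tool(commands=[[[0,0,0,1,-25,0,50],[0,0,0,1,-25,0,50],[0,0,0,0.5,-25,0,50],[0,0,0,0,-25,0,50],[0,0,0,0,-25,0,50],[0,0,0,0,-15,0,50],[0,0,0,0,-3,0,50],[0,0,0,0,0,0.5,50],[0,0,0,0,0,0,50],[0,0,0,0,0,0,50]]])

```text
time: 14.35
tool_pos: [0.5797, 0.2142, 0.0568]
orientation: [3.139, 0.085, 0.0]
wrist_force: [0.2, -0.3, -1.8]
grip_width: 0.0581
grasp_force: 64.9
```

```bash
python3 - <<'E'
from h import *
where()
im=env.camera("wrist");cv2.imwrite("pics/w5.png",im)
im=im.astype(int);b,g,r=im[...,0],im[...,1],im[...,2]
roi=np.zeros(b.shape,bool);roi[225:280,230:285]=1
ys,xs=np.nonzero(roi&(r>b+40)&(r>120))
print("plaque centre st",wray((xs.mean(),ys.mean()),.0735))
E
```

```text
t 14.35 st [[-87.5  75.4]] z 56.8 yaw_st -0.19 tilt [ 0.0001 -0.0015] grip 58.1 F [ 0.2 -0.3 -1.8] 64.8777973651886 q [-0.45  0.77  0.1   1.69 -0.11  0.69 -1.81]
plaque centre st [-84.30095388  74.99839357]
```

View pics/w5.png

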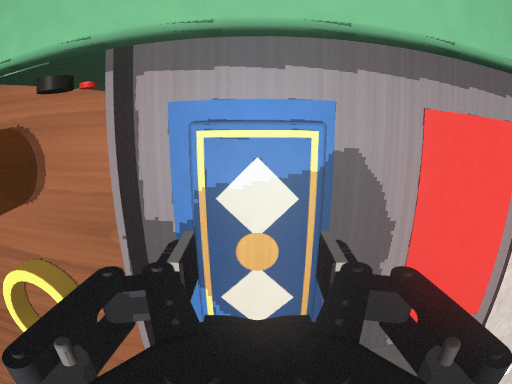

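>>> drive_tool(commands=[[[0,0,0,0,-1.5,0.3,50],[0,0,0,0,-1.5,0.3,50],[0,0,0,0,0,0.3,50],[0,0,0,0,0,0,50],[0,0,0,0,0,0,64],[0,0,0,0,0,0,70],[0,0,0,0,0,0,70],[0,0,0,0,0,0,70],[0,0,0,0,0,-10,70],[0,0,0,0,0,-30,70]]])

```text
time: 15.4
tool_pos: [0.5769, 0.2189, 0.0942]
orientation: [3.138, 0.09, -0.01]
wrist_force: [0.6, -0.1, 0.5]
grip_width: 0.07
grasp_force: 0.0
```

>>> drive_tool(commands=[[[0,0,0,0,0,-50,80],[0,0,0,0,0,-20,85],[0,0,0,-5,50,0,85],[0,0,0,-5,50,0,85],[0,0,0,-5,50,0,85],[0,0,0,-5,50,0,85],[0,0,0,-5,50,0,85],[0,0,0,0,0,0,85],[0,0,0,0,0,0,85],[0,0,0,0,0,0,85]]])

```text
time: 16.4
tool_pos: [0.5687, -0.0284, 0.1664]
orientation: [-3.139, -0.093, -0.001]
wrist_force: [0.1, -0.2, -0.6]
grip_width: 0.0847
grasp_force: 0.0
```

```bash
python3 - <<'E'
from h import *
where()
im=env.camera("top");cv2.imwrite("pics/t3.png",im);wi=env.camera("wrist")
cv2.imwrite("pics/v3.png",np.hstack([cv2.resize(im[120:280,150:390],(440,293)),wi[:293,100:460]]))
im=im.astype(int);b,g,r=im[...,0],im[...,1],im[...,2]
z=np.zeros(b.shape,bool)
roi=z.copy();roi[130:230,150:250]=1
for nm,m in(("redmat",roi&(r>120)&(g<70)&(b<70)),("bluemat",roi&(b>g+25)&(b>r+40))):
    for q in rect("top",im,m,.0585):print(nm,q[0],st(np.array(q[0][0])/1000))
ye=roi&(r>b+70)&(g>b+60)
p=np.argwhere(ye)[:,::-1]
if len(p)>3:
  q=cv2.minAreaRect((st(ray("top",p,.0725))).astype(np.float32));print("bluepl border",q)
roi=z.copy();roi[120:240,285:370]=1
for q in rect("top",im,roi&(r>100)&(g<70)&(b<60),.074):print("red",q[0],st(np.array(q[0][0])/1000))
E
```

```text
t 16.4 st [[-112.5 -166.2]] z 166.4 yaw_st 0.09 tilt [0.0007 0.0015] grip 84.7 F [ 0.1 -0.2 -0.6] 0.0 q [-0.06  0.56  0.11  1.75 -0.08  0.84 -1.42]
redmat ((591.10400390625, 86.44450378417969), (140.4820556640625, 80.23233795166016), 3.390307664871216) [[-83.47597674 -52.83789776]]
bluemat ((583.6585083007812, 216.46380615234375), (140.73519897460938, 80.654296875), 3.24642014503479) [[-83.42469172  77.39440147]]
bluepl border ((-83.77726745605469, 80.49093627929688), (50.177852630615234, 110.01262664794922), 89.9390640258789)
red ((657.5430297851562, -111.2139892578125), (20.538543701171875, 72.83551025390625), 88.83724212646484) [[ -28.52513778 -253.99313465]]
red ((584.0462646484375, -76.50773620605469), (45.33080291748047, 219.7112274169922), 89.15454864501953) [[ -99.90220011 -215.11366116]]
red ((670.2582397460938, -156.81846618652344), (44.24217987060547, 94.26358032226562), 36.51640701293945) [[ -18.4561893  -300.25392969]]
red ((763.7774658203125, -165.59841918945312), (218.58184814453125, 34.672149658203125), 89.78248596191406) [[  74.40255529 -314.40266717]]
```

View pics/v3.png

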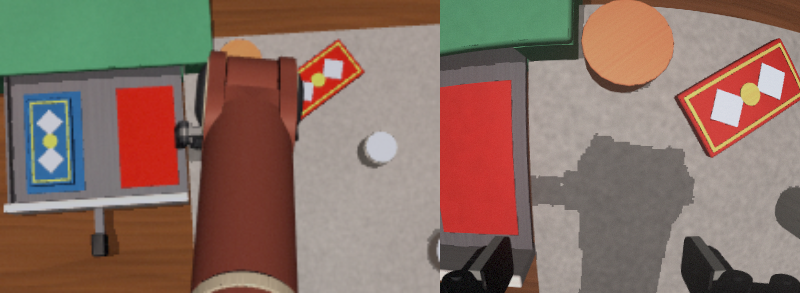

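The blue plaque lies squarely in its mat (off by about 3 mm). The red one was nudged, with its disc now at wrist pixel (410,94), so I'll re-measure it.

```bash
python3 - <<'E'
from h import *
p=[wray(u,.074) for u in((410,94),(386,108),(431,82))]
print(p,np.degrees(np.arctan2(*(p[2]-p[1])[::-1])))
c=[wray(u,.074) for u in((335,96),(374,157),(438,39))];print(c)
print("tin top",wray((288,42),.12))
E
```

```text
[array([ -22.12725082, -296.59487756]), array([ -36.40180452, -273.47418797]), array([  -8.65972031, -318.70180375])] -58.475539993462384
[array([ -29.72621859, -228.31220198]), array([ -78.31356256, -264.5774474 ]), array([  33.13255776, -327.80950647])]
tin top [   1.08545461 -185.6592452 ]
```

>>> drive_tool(commands=[[[0,0,0,30,40,0,85],[0,0,0,30,45,0,85],[0,0,0,30,45,0,85],[0,0,8.3,0,0,0,85],[0,0,8.3,0,0,0,85],[0,0,8.3,0,0,0,85],[0,0,8.3,0,0,0,85],[0,0,8.3,0,0,0,85],[0,0,8.3,0,0,0,85],[0,0,8.3,0,0,0,85]]])

```text
time: 17.5
tool_pos: [0.6613, -0.1457, 0.1656]
orientation: [-2.786, 1.449, 0.001]
wrist_force: [-0.4, 0.9, -0.1]
grip_width: 0.085
grasp_force: 0.0
```

>>> drive_tool(commands=[[[0,0,0,0,0,20,85],[0,0,0,0,0,20,85],[0,0,0,0,0,0,85],[0,0,0,0,0,0,85],[0,0,0,0,0,0,85],[0,0,0,0,0,0,85],[0,0,0,0,0,0,85],[0,0,0,0,0,0,85],[0,0,0,0,0,0,85],[0,0,0,0,0,0,85]]])

```text
time: 18.5
tool_pos: [0.6608, -0.1483, 0.126]
orientation: [-2.789, 1.446, -0.0]
wrist_force: [-0.0, 0.3, -0.1]
grip_width: 0.0845
grasp_force: 0.0
```

```bash
python3 - <<'E'
from h import *
where()
im=env.camera("wrist");cv2.imwrite("pics/w6.png",im)
E
```

```text
t 18.5 st [[ -27.4 -291.2]] z 126.0 yaw_st -58.13 tilt [0.0001 0.0001] grip 84.5 F [-0.   0.3 -0.1] 0.0 q [-0.01  0.79  0.37  1.46 -0.32  0.96 -2.08]
```

View pics/w6.png

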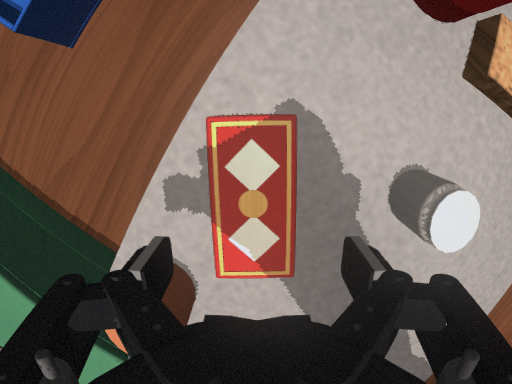

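>>> drive_tool(commands=[[[0,0,0,7,-1.5,25,85],[0,0,0,0,0,25,85],[0,0,0,0,0,12,80],[0,0,0,0,0,6,75],[0,0,0,0,0,0,75],[0,0,0,0,0,0,68],[0,0,0,0,0,0,62],[0,0,0,0,0,0,50],[0,0,0,0,0,0,50],[0,0,0,0,0,0,50]]])

```text
time: 19.55
tool_pos: [0.6674, -0.1535, 0.06]
orientation: [-2.788, 1.445, -0.006]
wrist_force: [-1.1, 0.1, 6.0]
grip_width: 0.0582
grasp_force: 66.4
```

```bash
cat >>h.py <<'E'
def disc():
    im=env.camera("wrist").astype(int);b,g,r=im[...,0],im[...,1],im[...,2]
    roi=np.zeros(b.shape,bool);roi[210:285,225:290]=1
    m=(roi&(r>b+40)&(r>120)&(g>90)).astype(np.uint8)
    n,l,s,c=cv2.connectedComponentsWithStats(m);k=1+np.argmax(s[1:,4]);print(s[k],c[k],"disc st",wray(c[k],.0735))
E
python3 - <<'E'
from h import *
where();disc()
E
```

```text
t 19.55 st [[ -21.1 -296.7]] z 60.0 yaw_st -58.11 tilt [ 0.0036 -0.0006] grip 58.2 F [-1.1  0.1  6. ] 66.3575792312622 q [ 0.01  0.87  0.34  1.49 -0.35  0.84 -2.05]
[ 225  214   65   64 1281] [256.87041374 256.8930523 ] disc st [ -21.98243058 -296.63214442]
```

>>> drive_tool(commands=[[[0,0,0,-7,4,0,50],[0,0,0,-20,10,0,50],[0,0,0,-25,13,0,50],[0,0,0,-20,11,0,50],[0,0,0,-10,4,0,50],[0,0,-4.1,0,0,0,50],[0,0,-8,0,0,0,50],[0,0,-8,0,0,0,50],[0,0,-8,0,0,0,50],[0,0,-8,0,0,0,50]]])

```text
time: 20.6
tool_pos: [0.5863, -0.1106, 0.0599]
orientation: [-3.1, 0.505, -0.008]
wrist_force: [1.3, -0.2, 7.5]
grip_width: 0.0582
grasp_force: 66.5
```

>>> drive_tool(commands=[[[0,0,-8,0,0,0,50],[0,0,-8,0,0,0,50],[0,0,-6,0,0,0,50],[0,0,0,0,0,0,50],[0,0,0,0,0,0,50],[0,0,0,0,0,0,50],[0,0,0,0,0,0,50],[0,0,0,0,0,0,50],[0,0,0,0,0,0,50],[0,0,0,0,0,0,50]]])

```text
time: 21.6
tool_pos: [0.5868, -0.1101, 0.0599]
orientation: [3.14, 0.091, 0.009]
wrist_force: [2.2, 0.3, 8.2]
grip_width: 0.0584
grasp_force: 66.6
```

```bash
python3 - <<'E'
from h import *
where();disc()
E
```

```text
t 21.6 st [[ -99.1 -248.8]] z 59.9 yaw_st 0.02 tilt [ 0.0057 -0.0003] grip 58.4 F [2.2 0.3 8.2] 66.62527084350586 q [ 0.12  0.74  0.05  1.76 -0.06  0.64 -1.31]
[ 237  226   41   52 1223] [256.97383483 257.92477514] disc st [-101.10502373 -249.68561845]
```

>>> drive_tool(commands=[[[0,0,0,-2,-10,-0.5,50],[0,0,0,0,-25,0,50],[0,0,0,0,-25,0,50],[0,0,0,0,-25,0,50],[0,0,0,0,-25,0,50],[0,0,0,0,-20,0,50],[0,0,0,6,-22,0,50],[0,0,0,6,-22,0,50],[0,0,0,5,-15,0,50],[0,0,0,2,-8,0,50]]])

```text
time: 22.65
tool_pos: [0.5896, 0.0878, 0.0585]
orientation: [3.139, 0.092, -0.002]
wrist_force: [-1.8, -4.0, 4.9]
grip_width: 0.0582
grasp_force: 66.3
```

>>> drive_tool(commands=[[[0,0,0,0,0,0.5,50],[0,0,0,0,0,0.5,50],[0,0,0,0,0,0.5,50],[0,0,0,0,0,0.5,50],[0,0,0,0,0,0,50],[0,0,0,0,0,0,50],[0,0,0,0,0,0,50],[0,0,0,0,0,0,50],[0,0,0,0,0,0,50],[0,0,0,0,0,0,50]]])

```text
time: 23.65
tool_pos: [0.59, 0.0888, 0.0583]
orientation: [-3.138, -0.092, -0.0]
wrist_force: [-3.7, 1.2, 13.5]
grip_width: 0.0583
grasp_force: 67.2
```

```bash
python3 - <<'E'
from h import *
where();disc()
E
```

```text
t 23.65 st [[-84.5 -50.4]] z 58.3 yaw_st 0.06 tilt [0.0001 0.0025] grip 58.3 F [-3.7  1.2 13.5] 67.24521517753601 q [-0.24  0.74  0.09  1.75 -0.1   0.65 -1.61]
[ 225  214   65   66 1314] [256.66590563 256.71613394] disc st [-84.92532772 -51.12003256]
```

>>> drive_tool(commands=[[[0,0,0,0,0,-0.5,50],[0,0,0,0,0,0,64],[0,0,0,0,0,0,70],[0,0,0,0,0,0,70],[0,0,0,0,0,0,70],[0,0,0,0,0,-10,70],[0,0,0,0,0,-30,70],[0,0,0,0,0,-50,70],[0,0,0,0,0,-40,70],[0,0,0,0,0,0,70]]])

```text
time: 24.7
tool_pos: [0.5946, 0.0876, 0.1943]
orientation: [-3.138, -0.089, -0.023]
wrist_force: [1.0, -0.5, 0.5]
grip_width: 0.0699
grasp_force: 0.0
```

>>> drive_tool(commands=[[[0,0,0,-5,40,0,70],[0,0,0,-5,50,0,70],[0,0,0,-5,50,0,70],[0,0,0,-5,50,0,70],[0,0,0,0,0,0,70],[0,0,0,0,0,0,70],[0,0,0,0,0,0,70],[0,0,0,0,0,0,70],[0,0,0,0,0,0,70],[0,0,0,0,0,0,70]]])

```text
time: 25.7
tool_pos: [0.5813, -0.1015, 0.1869]
orientation: [-3.14, -0.093, -0.0]
wrist_force: [0.5, 0.5, 0.2]
grip_width: 0.0698
grasp_force: 0.0
```

```bash
python3 - <<'E'
from h import *
where()
im=env.camera("top")
cv2.imwrite("pics/v4.png",cv2.resize(im[120:300,100:460],None,fx=2.2,fy=2.2))
im=im.astype(int);b,g,r=im[...,0],im[...,1],im[...,2]
z=np.zeros(b.shape,bool)
for nm,c in(("blue",slice(150,204)),("red",slice(204,252))):
  roi=z.copy();roi[155:230,c]=1
  p=np.argwhere(roi&(r>b+70)&(g>b+60))[:,::-1]
  print(nm,cv2.minAreaRect((st(ray("top",p,.0725))).astype(np.float32)))
roi=z.copy();roi[155:235,150:250]=1
for q in rect("top",im,roi&(b>g+25)&(b>r+40),.0585):print("bluemat",st(np.array(q[0][0])/1000))
for q in rect("top",im,roi&(r>120)&(g<70)&(b<70),.0585):print("redmat",st(np.array(q[0][0])/1000))
E
```

```text
t 25.7 st [[-104.1 -239.9]] z 186.9 yaw_st 0.09 tilt [0.     0.0004] grip 69.8 F [0.5 0.5 0.2] 0.0 q [ 0.06  0.57  0.11  1.66 -0.08  0.91 -1.3 ]
blue ((-83.77726745605469, 80.49093627929688), (50.177852630615234, 110.01262664794922), 89.9390640258789)
red ((-85.44461822509766, -51.22151184082031), (112.77254486083984, 52.57374954223633), 0.9250526428222656)
bluemat [[-83.42469172  77.39440147]]
redmat [[-83.47597674 -52.83789776]]
```

View pics/v4.png

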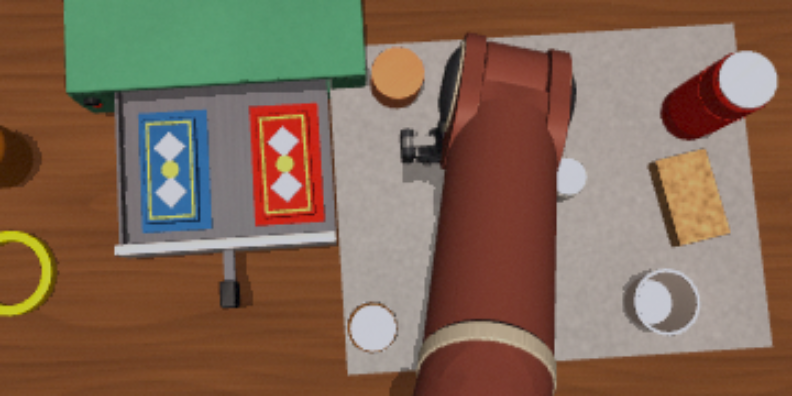

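Both plaques lie square in their mats (at most about 3 mm off), and the tray is fully out. Nothing else has moved, so I'm handing in.

```bash
python3 -c "
from workcell import env
print(env.job_done())"
```

```text
the job is handed in; nothing more can be done
None
```

The job is handed in at about 26 s: the tray is out to its stop, both plaques lie squarely on their own mats (at most about 3 mm off centre by the last top picture), and no other object appears to have moved; the hand-in returned no verdict.

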